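# Check the brake lever of the kitchen trolley's push handle

## Task

The push handle of the kitchen trolley is on its work stand on the worktop and its brake has just been adjusted: with the outside of the fingers, gently press the long brake lever in towards the rubber bar until it comes up against its stop, hold it there for a moment, and let it spring right out again. Then press it in to its stop a second time and finish while still holding it there, so that the gap left to the bar can be seen. Do not pinch the lever, leave the short lever alone, and leave everything else standing where it is.

Things in the scene. Friction and masses are not known exactly. Their poses are not given: they have to be found in the camera images.
- brake_lever (a joint): the long aluminium hand lever: a straight level blade 150 mm long from pivot to rounded end, 12 mm thick (the end 18 mm) and 18 mm tall, turning about an upright pivot. 0 rad = sprung fully out, 0.26 rad = against its firm stop, where the blade is nearly parallel to the rubber bar and still about 12 mm clear of it. A spring pushes it out: about 3 N at the press point to start it moving, about 8 N at the stop
- brake_lever_press (a point): the point on the long lever to press: 120 mm from the pivot, at the middle of the blade's thickness and height (z = 120 mm over the worktop). It moves with the lever: y points along the blade to the pivot, x across the blade, towards the rubber bar (the way to press), z up
- brake_lever_pivot (a point): the pivot axis of the long lever, at the blade's middle height; fixed to the bar, 40 mm in front of the bar's axis; x points square to the bar from lever to bar, y along the bar
- short_lever (a joint): the short hand lever on the same bar (80 mm long, otherwise alike), to be left alone; 0 rad = out, 0.26 rad = in. Either lever may be the one nearer the robot's left
- short_lever_press (a point): point on the short lever, 60 mm from its pivot, at the middle of the blade
- bar_mid (a point): middle of the level rubber bar's axis, 120 mm over the worktop; the bar is 32 mm thick and 380 mm long along y, held at both ends by dark tube legs on a plywood board 130 x 500 mm and 18 mm thick. x points away from the side the levers are on (roughly away from the robot); the levers stand on the -x side
- espresso_cup: white cup, 62 mm across, 55 mm tall, on the worktop in front of the levers; origin under its centre
- wrench: wrench 150 mm long lying on the worktop in front of the levers; origin under its middle
- spice_jar: small glass jar, 42 mm across, 50 mm tall, standing on the plywood board under the bar; origin under its centre
- mug: white mug, 80 mm across, 90 mm tall, behind the bar; origin under its centre
- tumbler: green glass tumbler, 74 mm across, 90 mm tall, behind the bar; origin under its centre
- screwdriver: screwdriver 180 mm long lying behind the bar; origin under its middle
- soap_bottle: white bottle, 60 mm across, 170 mm tall, behind the bar; origin under its centre

How it is judged (in metres and radians):
On the way, in this order (a step that is already met when the one before it is completed fails the run):
1. the long lever is pressed in to its stop by the fingers and held a moment (value of joint brake_lever above 0.235 rad and contact force between the fingers and brake_lever above 2 N), for 0.3 s.
2. the long lever is let go and has sprung right out (value of joint brake_lever below 0.03 rad and contact force between the fingers and brake_lever below 0.5 N), for 0.1 s.
3. the long lever is pressed in to its stop a second time (all of step 1), for 0.3 s.
At the end, for the whole second after the job is handed in: the long lever is still held in by the fingers (more than 2 N) against its stop (joint above 0.235 of 0.26 rad) and still, after one press and full release before; the short lever is out (below 0.05 rad) and every loose thing is within 30 mm of where it began (all of step 3 and velocity of joint brake_lever between -0.05 and 0.05 rad/s and value of joint short_lever below 0.05 rad and distance of each of espresso_cup, wrench, spice_jar, mug, tumbler, screwdriver, soap_bottle from where it was at the start of the episode below 0.03 m); the arm keeps its last pose, push and grip.
It fails at once if the long lever is forced (more than 40 N) (contact force between the fingers and brake_lever above 40 N).
It fails at once if the long lever is pinched between the fingers or pressed with the grasp point at or behind the blade (contact force between the fingers and brake_lever above 1 N and x of the grasp point in the frame of brake_lever_press above -0.005 m).
It fails at once if the short lever is pressed (value of joint short_lever above 0.08 rad).
It fails at once if a loose thing on the worktop or stand is moved or lifted (30 mm) (distance of any of espresso_cup, wrench, spice_jar, mug, tumbler, screwdriver, soap_bottle from where it was at the start of the episode above 0.03 m).
It also fails if it takes over 38 s, if anything falls off the work surface, if the arm or the gripper's body presses on something with over 40 N, if the wrist force passes 120 N, or if a joint passes its speed limit or range.

## Robot

A 6-joint arm with a two-finger parallel gripper is mounted at the origin on the work surface. World frame = base frame: x ahead of the robot, y to its left, z up, the work surface at z = 0. Lengths are in mm, angles in rad, forces in N, time in s.
With the tool pointing down it reaches from about 300 to 775 mm from the base axis. Payload 14.6 kg.
Tool frame: the origin (TCP) lies between the finger pads; the fingertips stand 19 mm ahead of it and the grasp point (between the pads) is the TCP; z points along the fingers, y is the line along which they close (so a half turn about z gives the same grasp; the last joint's range is limited). The gripper opens to 94 mm and grips with 3 to 60 N. Pads are 16 mm wide; open, the fingers measure 119 mm over their backs; the gripper's body (75 mm by 177 mm) begins 78 mm behind the grasp point.
Start: joints at [1.132, 0.3, 1.521, -0, 1.321, -0.067], TCP at [199.808, 512.412, 224.446] pointing down, gripper open.
Joint ranges: [-3.03, 3.03], [-0.79, 2.21], [0.23, 2.52], [-1.04, 4.18], [0, 3.07], [-2.55, 2.55]. Speed limits (rad/s): [2.22, 2.22, 2.57, 3.14, 3.14, 3.14].

## Interface

Orientations are given as [roll, pitch, yaw] about the fixed x, y, z axes, in that order (R = Rz(yaw) Ry(pitch) Rx(roll)).
In Python, from cell import monitor, imaging, job, find_in, trace gives the robot as it stands. The module is installed in compiled form; this text tells all that it offers.
- The arm moves only by the tool arm_command, never from a script. Its argument "steps" is a list of rows, each a list of 5 numbers: the opening, from 0 (shut) to 1 (fully open), then the shift along the tool's x, y, z in mm, then the turn about the tool's z in degrees. In form: [[gripper, dx, dy, dz, turn], ...]. A call has 1 to 20 rows; each row is the pose to reach, as a shift and turn from the pose commanded when the call began, along the tool's axes at that moment; what a row does not reach only later rows make up. A row lasts 1/8 s, in which the tool goes at most 62.5 mm and 10.7 degrees, less where a joint would pass 70% of its speed; a pose out of reach is approached as far as the arm can. A call with a gripper value outside its range is refused whole. The fingers move at their own pace and stop on an object; "force" is the grip in N (left out, the last holds). Time passes only in rows, so rows that repeat a pose let the fingers close. It gives the time, the measured TCP pose, the force, the opening and the grip force at its end, in the units of the state.
- monitor.read_state(): the state, without advancing time (a new reading comes with each control period).
- imaging.camera(name): name is "side" or "top" or "wrist"; returns a dict with "img" (420x560x3 uint8, red, green, blue), "mtx" (3x3 intrinsics, pixels), "D" ([k1, k2, p1, p2, k3] as OpenCV has them; the pictures are not rectified), "view" (4x4, takes a point from world to camera coordinates). Camera axes: x right, y down, z forward; pixel columns grow to the right and rows downward; lengths in mm; the calibration is good to about 2 mm. A picture is of the moment at which its call begins. There is no depth.
- job.sign_off(): hands the job in; it is judged then, once.
Trained networks look in a picture, given as the dict that the camera call returned (one of the last four; its "shot" number tells which), for a name from the list of things; names that differ only in an ending like _2 or _b are one class to them, and where a whole thing is asked for, a point or a joint stands for the part that bears it (a point fixed in the world has none). Each returns a list of dicts, best first, with "p" (0 to 1); they miss things now and then, are a little off and sometimes report something else, mostly with a low value. They report only what shows in the picture. A call takes as long as a camera call.
- find_in(picture, target): "rect" ([centre column, centre row, width, height] in pixels, round what is visible of it).
- trace(picture, target): "region" (420x560 bool, what is visible of it) and "rect" ([centre column, centre row, width, height] in pixels, round what is visible of it).
The state is a dict: "clock": time; "joints": joint angles; "qd": joint speeds; "effort": joint torques, N m; "eef_pos": TCP position; "eef_rot": TCP orientation; "wrist_force": force on the tool from outside, world axes, zero at the start; "moment": the same for the moment, N m; "finger_gap": finger opening in mm; "finger_force": force on a finger pad.
Only numpy, scipy, OpenCV 4.12 (cv2) and the standard library are available. Lean on these libraries where they do the work, as an engineer would, in place of code of your own. Each camera call takes 0.05 s, during which the arm holds its last target. There are 200 camera calls.

## Working session

There is one attempt and no reset: what is moved stays moved. The work goes in short steps, Python scripts to look and compute and a tool call to move; the robot and the scene stay as the last step left them, time stands still between calls to the robot, and variables do not carry over. Pictures are saved under pics/ and viewed, at most 10 in all, crops included, and the job is handed in when it is done.

Besides the shell and the picture viewer there is one more tool, called after "Emit:" as a command line: name --pt "numbers of a row" for each row, then --argument value for the rest. arm_command: Moves the arm, as the interface text tells. Its arguments: {"type":"object","properties":{"steps":{"type":"array","items":{"type":"array","items":{"type":"number"}}},"force":{"type":"number"}},"required":["steps"]}

```bash
mkdir -p pics
cat > h.py <<'E'
import numpy as np,cv2
from cell import monitor,imaging,job,find_in,trace
def ray(c,px):
    u=cv2.undistortPoints(np.array([[px]],float),c["mtx"],np.array(c["D"],float))[0,0]
    V=np.array(c["view"]);R=V[:3,:3];t=V[:3,3]
    return -R.T@t, R.T@np.array([u[0],u[1],1])
def onz(c,px,z):
    o,d=ray(c,px); return o+d*(z-o[2])/d[2]
def proj(c,P):
    V=np.array(c["view"]);r,_=cv2.Rodrigues(V[:3,:3])
    return cv2.projectPoints(np.array(P,float).reshape(-1,1,3),r,V[:3,3],c["mtx"],np.array(c["D"],float))[0][:,0]
E
python3 - <<'E'
from h import *
s=monitor.read_state();print(s)
for n in("top","side"):
    c=imaging.camera(n);cv2.imwrite(f"pics/{n}0.png",c["img"][:,:,::-1])
    print(n,onz(c,(280,210),0),ray(c,(280,210))[0])
    for t in["brake_lever","brake_lever_press","brake_lever_pivot","short_lever","short_lever_press","bar_mid","espresso_cup"]:
        print(t,[(np.round(x["rect"]),round(x["p"],2), np.round(onz(c,x["rect"][:2],120))) for x in find_in(c,t)[:2]])
E
```

```text
{'clock': 0.0, 'joints': array([ 1.13239701e+00,  3.00452176e-01,  1.52157236e+00, -3.31404158e-06,
        1.32069318e+00, -6.66002297e-02]), 'qd': array([-0.00065213, -0.00013889, -0.00030494,  0.00134387, -0.00039484,
        0.0001887 ]), 'effort': array([-1.28942604e-03, -5.31796539e+01, -3.52737772e+01,  7.07698753e-02,
        2.42694304e-02, -1.37886700e-04]), 'eef_pos': array([199.71386669, 512.20575662, 223.90038499]), 'eef_rot': array([-3.14046987e+00, -7.16714863e-05,  2.76979435e+00]), 'wrist_force': array([ 1.00273342,  0.62778329, -0.34124131]), 'moment': array([-0.01422549,  0.03938345, -0.01153014]), 'finger_force': 0.0, 'finger_gap': 94.18136146299742}
top [567.24229122  81.54402054   0.        ] [ 512.00812587   87.9590781  1014.23525249]
brake_lever [(array([358., 219.,  86.,   6.]), 0.77, array([543., -47., 120.]))]
brake_lever_press [(array([361., 221.,  89.,  10.]), 0.67, array([540., -51., 120.]))]
brake_lever_pivot [(array([351., 201., 109.,  46.]), 0.64, array([572., -36., 120.]))]
short_lever [(array([224., 242.,  49.,  11.]), 0.59, array([510., 175., 120.]
[... 288 characters left out ...]
      ] [ 212.62404115 -522.31481141  758.49174828]
brake_lever [(array([296., 257.,  48.,  56.]), 0.74, array([542., -45., 120.]))]
brake_lever_press [(array([296., 257.,  45.,  64.]), 0.94, array([542., -46., 120.]))]
brake_lever_pivot [(array([297., 250.,  52.,  82.]), 0.97, array([554., -31., 120.]))]
short_lever [(array([229., 195.,  25.,  31.]), 0.58, array([511., 180., 120.]))]
short_lever_press [(array([296., 251.,  52.,  82.]), 0.53, array([551., -33., 120.])), (array([198., 254.,  32.,  36.]), 0.4, array([384.,  52., 120.]))]
bar_mid [(array([294., 256., 193., 178.]), 0.83, array([541., -43., 120.]))]
espresso_cup [(array([200., 254.,  32.,  36.]), 0.93, array([386.,  49., 120.]))]
```

View pics/top0.png

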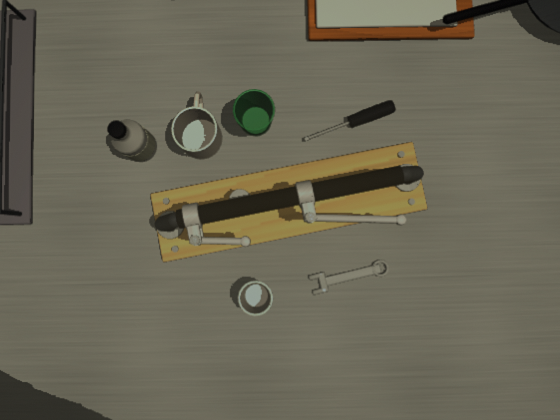

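View pics/side0.png

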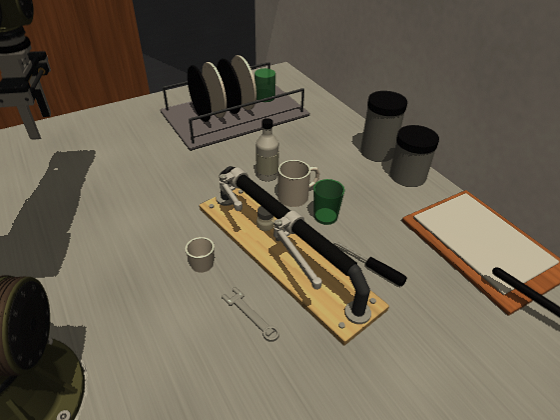

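The top view shows the long lever with its pivot at about (310,217) and its end at (403,220). The short lever runs from about (194,240) to (246,241). The cup is at (256,298), the wrench at (350,277), and both lie well below lever height. In the side view the long lever runs from (283,228) to (318,283).

Run:
```python
from h import *
c=imaging.camera("top")
for n,p,z in[("piv",(310,217),130),("end",(403,220),129),("barL",(175,219),136),("barR",(400,176),136),("spiv",(195,240),130),("send",(246,241),129)]: print(n,np.round(onz(c,p,z)))
r=trace(c,"brake_lever")[0]["region"];ys,xs=np.nonzero(r)
for a in range(xs.min(),xs.max()+1,8):
    m=xs==a; print(a,ys[m].min(),ys[m].max(),np.round(onz(c,(a,ys[m].mean()),129)))
s=imaging.camera("side")
r=trace(s,"brake_lever")[0]["region"];cv2.imwrite("pics/s.png",cv2.resize(s["img"][180:330,200:400,::-1],None,fx=4,fy=4))
print(onz(s,(319,279),129),onz(s,(283,222),129))
st=monitor.read_state();print(st["eef_pos"],st["eef_rot"])
```

```text
piv [548.  34. 130.]
end [ 539. -119.  129.]
barL [549. 254. 136.]
barR [ 611. -115.  136.]
spiv [514. 222. 130.]
send [511. 139. 129.]
317 217 219 [546.  22. 129.]
325 215 220 [546.   9. 129.]
333 215 220 [546.  -4. 129.]
341 215 222 [544. -17. 129.]
349 215 222 [544. -30. 129.]
357 215 222 [543. -43. 129.]
365 217 221 [542. -57. 129.]
373 217 221 [542. -70. 129.]
381 216 222 [542. -83. 129.]
389 217 222 [541. -96. 129.]
397 216 223 [ 540. -109.  129.]
[ 545.91604411 -117.59641188  129.        ] [565.17756576  40.90679796 129.        ]
[199.7962434  512.41104831 224.45927945] [ 3.14158137e+00 -1.75214042e-05  2.76980357e+00]
```

View pics/s.png

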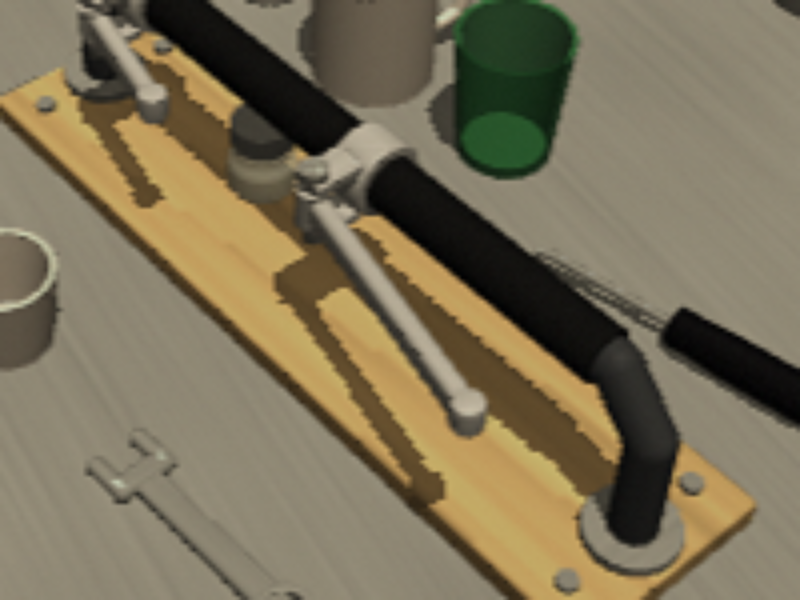

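The long lever's pivot is at about (548,34), with its press point at about (541,-86) when out. I'll shut the fingers, turn tool y to the press direction, and move over the clear area in front of it.

Emit:
arm_command --pt "0 -35 -32 0 5" --pt "0 -75 -68 0 10" --pt "0 -115 -105 0 15" --pt "0 -155 -141 0 20" --pt "0 -195 -178 0 25" --pt "0 -235 -214 0 30" --pt "0 -275 -251 0 35" --pt "0 -315 -287 0 40" --pt "0 -355 -324 0 45" --pt "0 -395 -360 0 50" --pt "0 -430 -392 0 55" --pt "0 -465 -424 0 60" --pt "0 -485 -442 0 62.7" --pt "0 -495 -451 0 62.7" --pt "0 -495 -451 0 62.7" --pt "0 -495 -451 0 62.7" --force 40

```text
clock: 3.0
eef_pos: [496.9, -86.8, 224.6]
eef_rot: [3.142, -0.0, 1.677]
wrist_force: [0.4, -0.0, -0.4]
finger_gap: 0.5
finger_force: 0.0
```

Run:
```python
from h import *
st=monitor.read_state();print(st["clock"],st["eef_pos"],st["eef_rot"],st["finger_gap"],st["wrist_force"])
c=imaging.camera("wrist");cv2.imwrite("pics/w1.png",c["img"][:,:,::-1])
print(proj(c,[[548,34,129],[541,-86,129],[539,-119,129]]))
for x in trace(c,"brake_lever")[:1]:
    r=x["region"];ys,xs=np.nonzero(r)
    print(x["p"],x["rect"])
    for k in (xs.argmin(),xs.argmax(),ys.argmin(),ys.argmax()): print(xs[k],ys[k],np.round(onz(c,(xs[k],ys[k]),129)))
```

```text
3.0 [496.90474688 -86.75513564 224.55100468] [ 3.14150201e+00 -6.58336850e-05  1.67690715e+00] 0.503410346738542 [ 0.43532196 -0.04027267 -0.39254148]
[[376.73532565  41.90813734]
 [338.4445518  216.67570828]
 [329.0001634  257.85649759]]
0.71 [346.1, 148.2, 59.5, 233.9]
319 243 [ 530. -108.  129.]
378 60 [551.  23. 129.]
366 31 [540.  40. 129.]
329 263 [ 540. -123.  129.]
```

View pics/w1.png

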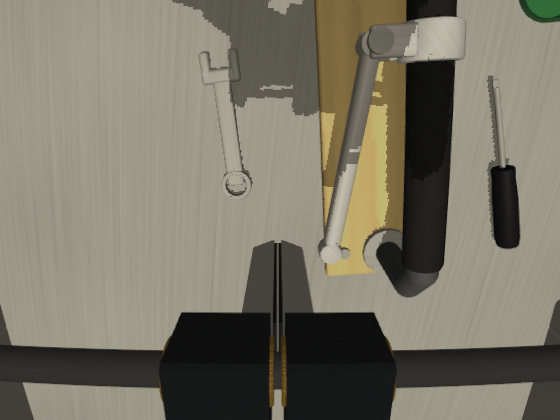

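The wrist view shows the lever end at (331,250) and the pivot at (378,42), which agrees with the estimate. The shut fingers at (278,245) are to its left with space between. Next I lower the tool.

Emit:
arm_command --pt "0 0 0 15 0" --pt "0 0 0 30 0" --pt "0 0 0 45 0" --pt "0 0 0 60 0" --pt "0 0 0 75 0" --pt "0 0 0 90 0" --pt "0 0 0 102 0" --pt "0 0 0 107 0" --pt "0 0 0 107 0" --pt "0 0 0 107 0"

```text
clock: 4.35
eef_pos: [497.4, -87.7, 117.9]
eef_rot: [3.141, 0.0, 1.675]
wrist_force: [0.1, -0.1, -0.3]
finger_gap: 0.6
finger_force: 0.0
```

Emit:
arm_command --pt "0 0 5 0 0" --pt "0 0 10 0 0" --pt "0 0 15 0 0" --pt "0 0 20 0 0" --pt "0 0 25 0 0" --pt "0 0 30 0 0" --pt "0 0 34 0 0" --pt "0 0 38 0 0" --pt "0 0 41 0 0" --pt "0 0 44 0 0" --pt "0 0 44 0 0" --pt "0 0 44 0 0"

```text
clock: 5.85
eef_pos: [540.5, -83.5, 117.2]
eef_rot: [-3.14, 0.0, 1.675]
wrist_force: [-6.3, -5.1, 0.6]
finger_gap: 0.3
finger_force: 3.0
```

```bash
cat > look.py <<'E'
from h import *
import sys
st=monitor.read_state();print(st["clock"],st["eef_pos"],st["eef_rot"],st["finger_gap"],st["wrist_force"])
c=imaging.camera("wrist");cv2.imwrite(sys.argv[1],c["img"][:,:,::-1])
c=imaging.camera("top")
x=trace(c,"brake_lever")
if x:
    ys,xs=np.nonzero(x[0]["region"])
    for a in range(xs.min(),xs.max()+1,12):
        m=xs==a
        if m.any(): print(a,np.round(onz(c,(a,ys[m].mean()),129)))
E
python3 look.py pics/w2.png
```

```text
5.85 [540.48696655 -83.50271042 117.15345248] [-3.13991655e+00  4.48389708e-04  1.67518459e+00] 0.33900433903061855 [-6.34647259 -5.1385258   0.64104161]
316 [548.  24. 129.]
328 [549.   4. 129.]
340 [551. -16. 129.]
352 [553. -36. 129.]
364 [555. -55. 129.]
```

View pics/w2.png

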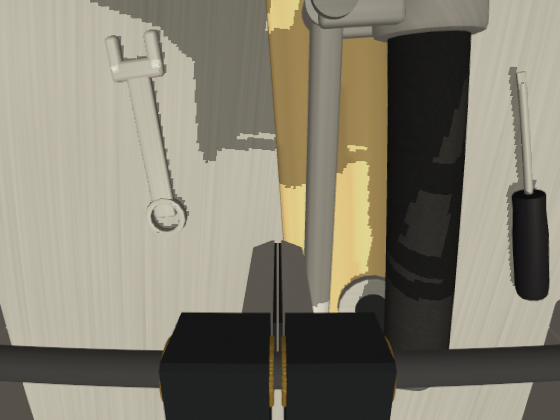

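The finger rests on the front of the lever, with the lever parting from the finger near (318,305). It has turned about 0.15 rad at roughly 8 N, so I'll press on in small steps.

Emit:
arm_command --pt "0 0 2 0 0" --pt "0 0 4 0 0" --pt "0 0 6 0 0" --pt "0 0 8 0 0" --pt "0 0 9 0 0" --pt "0 0 10 0 0" --pt "0 0 10 0 0"

```text
clock: 6.88
eef_pos: [550.2, -82.6, 117.1]
eef_rot: [-3.139, 0.001, 1.675]
wrist_force: [-7.5, -6.3, 1.4]
finger_gap: 0.3
finger_force: 4.3
```

Emit:
arm_command --pt "0 0 1 0 0" --pt "0 0 2 0 0" --pt "0 0 2 0 0"

```text
clock: 7.25
eef_pos: [552.2, -82.3, 117.2]
eef_rot: [-3.139, 0.0, 1.675]
wrist_force: [-8.0, -6.2, 1.8]
finger_gap: 0.7
finger_force: 4.5
```

```bash
python3 look.py pics/w3.png
```

```text
7.25 [552.15386052 -82.29717927 117.15587365] [-3.13917708e+00  4.48030060e-04  1.67536383e+00] 0.724658078289413 [-7.95815898 -6.17911571  1.77775035]
316 [553.  24. 129.]
328 [553.   4. 129.]
340 [557. -16. 129.]
352 [562. -36. 129.]
364 [565. -56. 129.]
```

Emit:
arm_command --pt "0 0 1 0 0" --pt "0 0 1 0 0"

```text
clock: 7.65
eef_pos: [553.1, -82.2, 117.1]
eef_rot: [-3.139, 0.0, 1.675]
wrist_force: [-9.3, -6.4, 1.3]
finger_gap: 0.4
finger_force: 4.8
```

Emit:
arm_command --pt "0 0 1 0 0" --pt "0 0 1 0 0"

```text
clock: 7.9
eef_pos: [553.4, -82.1, 117.1]
eef_rot: [-3.137, 0.0, 1.675]
wrist_force: [-14.7, -6.4, 3.7]
finger_gap: 0.7
finger_force: 7.9
```

Emit:
arm_command --pt "0 0 1 0 0" --pt "0 0 1 0 0"

```text
clock: 8.15
eef_pos: [553.7, -82.1, 117.0]
eef_rot: [-3.135, -0.0, 1.675]
wrist_force: [-20.7, -6.1, 9.7]
finger_gap: 0.8
finger_force: 11.1
```

The force now climbs steeply while the tool barely moves, so the lever is on its stop. I'll hold it, then back right off.

Emit:
arm_command --pt "0 0 0 0 0" --pt "0 0 0 0 0" --pt "0 0 0 0 0" --pt "0 0 0 0 0" --pt "0 0 0 0 0"

```text
clock: 8.78
eef_pos: [553.7, -82.1, 117.0]
eef_rot: [-3.135, -0.0, 1.675]
wrist_force: [-21.0, -7.2, 9.2]
finger_gap: 0.3
finger_force: 11.0
```

```bash
python3 look.py pics/w4.png
```

```text
8.775 [553.6858921  -82.13092311 117.01482915] [-3.13532298e+00 -4.15289074e-05  1.67536936e+00] 0.2774013733531752 [-20.98161099  -7.17559717   9.23148092]
306 [540.  40. 129.]
318 [551.  20. 129.]
330 [554.   1. 129.]
342 [559. -19. 129.]
354 [562. -39. 129.]
```

Emit:
arm_command --pt "0 0 -5 0 0" --pt "0 0 -10 0 0" --pt "0 0 -15 0 0" --pt "0 0 -20 0 0" --pt "0 0 -25 0 0" --pt "0 0 -30 0 0" --pt "0 0 -35 0 0" --pt "0 0 -40 0 0" --pt "0 0 -45 0 0" --pt "0 0 -50 0 0" --pt "0 0 -54 0 0" --pt "0 0 -54 0 0" --pt "0 0 -54 0 0" --pt "0 0 -54 0 0"

```text
clock: 10.68
eef_pos: [502.2, -87.1, 117.4]
eef_rot: [3.142, 0.0, 1.676]
wrist_force: [-0.2, -0.1, -0.2]
finger_gap: 0.2
finger_force: 0.0
```

```bash
python3 look.py pics/w5.png
```

```text
10.675 [502.21249426 -87.07039395 117.43620433] [3.14156097e+00 2.34386962e-05 1.67556779e+00] 0.23591267812953307 [-0.20316553 -0.06299397 -0.20929224]
306 [540.  40. 129.]
318 [547.  20. 129.]
330 [545.   1. 129.]
342 [544. -19. 129.]
354 [543. -38. 129.]
366 [541. -58. 129.]
```

View pics/w4.png

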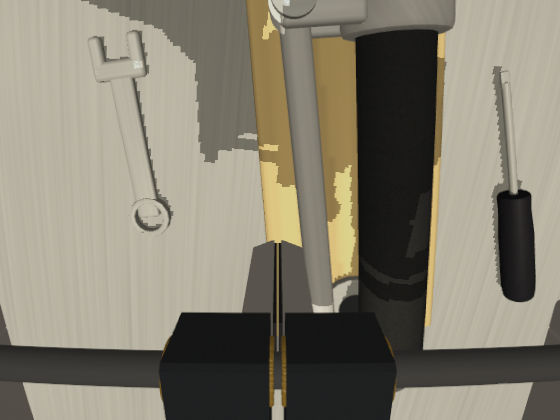

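View pics/w5.png

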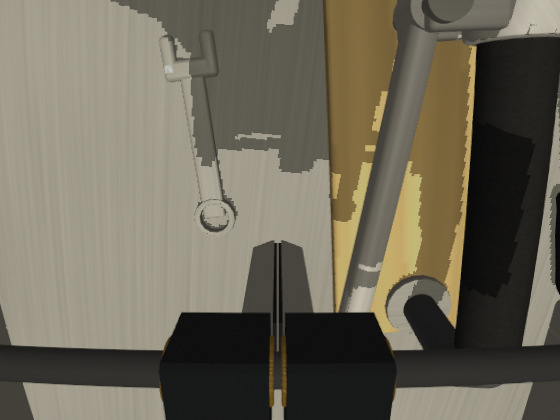

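In w4 the lever runs from (293,30) to (320,300), nearly parallel to the bar and on its stop. In w5 it has sprung fully out, from (420,30) to (355,300), and the finger is clear of it with no force. Now the second press, going back to the same held position.

Emit:
arm_command --pt "0 0 5 0 0" --pt "0 0 10 0 0" --pt "0 0 15 0 0" --pt "0 0 20 0 0" --pt "0 0 25 0 0" --pt "0 0 30 0 0" --pt "0 0 35 0 0" --pt "0 0 39 0 0" --pt "0 0 43 0 0" --pt "0 0 46 0 0" --pt "0 0 48 0 0" --pt "0 0 50 0 0" --pt "0 0 51 0 0" --pt "0 0 52 0 0" --pt "0 0 53 0 0" --pt "0 0 54 0 0" --pt "0 0 54 0 0" --pt "0 0 54 0 0" --pt "0 0 54 0 0" --pt "0 0 54 0 0"

```text
clock: 13.32
eef_pos: [553.7, -82.1, 117.0]
eef_rot: [-3.135, -0.0, 1.675]
wrist_force: [-21.4, -5.7, 9.5]
finger_gap: 0.6
finger_force: 11.1
```

Emit:
arm_command --pt "0 0 0 0 0" --pt "0 0 0 0 0" --pt "0 0 0 0 0" --pt "0 0 0 0 0"

```text
clock: 13.82
eef_pos: [553.7, -82.1, 117.0]
eef_rot: [-3.135, -0.0, 1.675]
wrist_force: [-22.1, -6.5, 9.5]
finger_gap: 0.6
finger_force: 11.1
```

```bash
python3 look.py pics/w6.png
```

```text
13.825 [553.66642971 -82.11013023 117.0008066 ] [-3.13521171e+00 -1.52014599e-05  1.67540683e+00] 0.5635410397201375 [-22.1232044   -6.45718609   9.48598542]
317 [550.  22. 129.]
329 [554.   2. 129.]
341 [559. -18. 129.]
353 [563. -37. 129.]
365 [566. -57. 129.]
```

The pose and force match the first hold, so I'm handing it in.

```bash
python3 -c "
from cell import job
print(job.sign_off())"
```

```text
the job is handed in; nothing more can be done
None
```

I pressed the long lever to its stop, held it, let it spring fully out, then pressed it in again and handed the job in at about 14 s with it still held there at about 23 N; no verdict was returned, and I did not re-check the short lever or most of the loose items afterwards.

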